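Unpack a plug gauge and lay it on the inspection stand

ROBOT

A 6-joint arm with a two-finger parallel gripper is mounted at the origin on the work surface. World frame = base frame: x ahead of the robot, y to its left, z up, the work surface at z = 0. Lengths are in m, angles in rad, forces in N, time in s.
With the tool pointing down it reaches from about 0.225 to 0.875 m from the base axis. Payload 3.4 kg.
Tool frame: the origin (TCP) lies at the very end of the fingers, on their centre line; the grasp point (between the pads) lies 19 mm behind it; z points along the fingers, y is the line along which they close (so a half turn about z gives the same grasp; the last joint's range is limited). The gripper opens to 85 mm and grips with 20 to 120 N. Pads are 22 mm wide; open, the fingers measure 114 mm over their backs; the gripper's body (76 mm by 85 mm) begins 54 mm behind the grasp point. The pads swing forward as they close: fully open they stand 13 mm farther back than shut.
Start: joints at [-1.388, 0.276, 1.505, -0, 1.361, -0.121], TCP at [0.172, -0.549, 0.231] pointing down, gripper open.
Joint ranges: [-2.89, 2.89], [-0.75, 2.08], [0.22, 2.7], [-1.18, 4.32], [0.11, 2.71], [-2.7, 2.7]. Speed limits (rad/s): [2.57, 2.57, 3.14, 3.14, 3.14, 3.14].

INTERFACE

Orientations are given as a unit quaternion [w, x, y, z].
In Python, from rig import readout, vision, manip gives the robot as it stands.
- The arm moves only by the shell command python3 -m handwheel 'ROWS' [FORCE]. ROWS is JSON, a list of rows, each a list of 3 entries, a list of its own where there are three numbers: the shift along the tool's x, y, z in mm, then the turn, a rotation vector about the tool's x, y, z in units of 6 degrees (1.0 is 6 degrees), then the closure, from -1 (fully open) to 1 (shut), so that 0 is half open. A call has 1 to 20 rows; each row shifts and turns the commanded pose from where the row before left it, along the tool's axes as they then stand; what a row does not reach is not made up. A row lasts 1/8 s, in which the tool goes at most 62.5 mm and 10.7 degrees, less where a joint would pass 70% of its speed; a pose out of reach is approached as far as the arm can. A call is refused whole if a number of a shift passes 62.5 or a number of a turn 1, either way. A call with a gripper value outside its range is refused whole. The fingers move at their own pace and stop on an object; FORCE is the grip in N (left out, the last holds). Time passes only in rows, so rows that do not move let the fingers close. It gives the time, the measured TCP pose, the force, the opening and the grip force at its end, in the units of the state.
- readout.get_state(): the state, without advancing time (a new reading comes with each control period).
- vision.get_image(name): name is "scene" or "side" or "wrist"; returns the picture (400x640x3 uint8, blue, green, red); there is no depth.
- vision.camera_params(name): a dict with "intrinsics" (3x3 intrinsics, pixels), "dist" ([k1, k2, p1, p2, k3] as OpenCV has them; the pictures are not rectified), "rvec" (rotation vector, rad) and "tvec" (3), from world to camera coordinates, as OpenCV has them; the wrist camera has in their place "hand_eye" (4x4, takes a point from camera to tool coordinates, whose origin is the TCP and whose axes are the flange's). Camera axes: x right, y down, z forward; pixel columns grow to the right and rows downward; lengths in m; the calibration is good to about 2 mm. A picture is of the moment at which its call begins: read the wrist's pose just before it. camera_params takes no time and is no camera call.
- manip.sign_off(): hands the job in; it is judged then, once.
The state is a dict: "clock": time; "qpos": joint angles; "qd": joint speeds; "effort": joint torques, N m; "position": TCP position; "ee_rot": TCP orientation; "contact_force": force on the tool from outside, world axes, zero at the start; "moment": the same for the moment, N m; "width": finger opening in m; "gripper_force": force on a finger pad.
Only numpy, scipy, OpenCV 4.12 (cv2) and the standard library are available. Lean on these libraries where they do the work, as an engineer would, in place of code of your own. Each camera call takes 0.05 s, during which the arm holds its last target. There are 200 camera calls.

TASK

Slide the case's thumb latch sideways so that its sprung cover flies up, then pick the heavy-headed plug gauge out of the case by its balance point and carry it level. Set it down gently in the two V rests of the stand, head between the upright end plate and the V rest next to it and touching neither, let go, and leave the cover standing open. Do not disturb the loose fittings and the carton on the bench.

Things in the scene. Friction and masses are not known exactly. Their poses are not given: they have to be found in the camera images.
- case: Fixed black case, origin at its underside's centre. 150 (x) x 262 (y) x 62 high, walls and floor 6. +x points from latch side to hinge side. Two 8 thick V rests inside (y = -62, +70) hold the gauge along y at x = 0, axis 34 above the bench, head to -y, its back face at y = -84 to -78. In front a ledge, x = -75 to -135, y = +-45, top 58 above the bench, carries the latch.
- latch_tab (a point): Top centre of the latch's steel thumb tab, 94 above the bench, at x = -118, y = 0 in the case's frame when shut; axes as the case's. The tab is an upright block 16 (x) by 12 (y), 36 above the ledge, free on both y sides. From it a tongue 12 wide, 4 thick reaches in +x, its top 16 above the ledge, over a keeper on the cover.
- latch (a joint): Slide of the thumb latch, m: 0 shut, grows as it moves along the case's +y, stop at 0.018. The cover is freed at about 0.011. Friction about 1.5 N, no spring: it stays where left.
- cover (a joint): Angle of the cover, rad: 0 closed, 1.85 fully open, leaning back past upright. Hinged on the case's far (+x) top edge (x = 75, 64 above the bench). Once freed, a spring swings it fully open within about 2 s and keeps it there. A plate 150 by 262 by 6, with a keeper tab reaching 16 beyond its latch-side edge.
- gauge: Solid steel plug gauge, about 0.8 kg: round head 44 diameter, 28 long; plain round handle 20 diameter, 190 long, on the same axis. Origin: on the axis at the head's back face, where the handle begins; y runs along the handle away from the head. It balances at y = +50, on the handle 50 mm from the head. It may be rolled about its y.
- gauge_end (a point): Centre of the free end face of the gauge's handle, 190 mm from the gauge's origin along its y.
- stand: Fixed stand, origin on the bench midway between its V rests. Base 90 (x), y = -130 to +120, 10 high. Two 8 thick 90-degree V rests at y = -60 and +60, x = 0, tops about 57 above the bench; the handle lies in them along y, axis 48 above the bench. End plate 70 wide, top 85 above the bench, y = -126 to -118. Gauge well placed: origin at y = -77, handle to +y.
- coupling: Bystander: loose black pipe coupling, ring 60 outer diameter by 45 high. Origin: centre of its underside.
- elbow: Bystander: loose black pipe elbow, about 48 by 63 by 64 high. Origin: its underside.
- carton: Bystander: closed cardboard carton 110 by 130 by 90 high. Origin: centre of its underside.

How it is judged:
By the outcome, as a careful person would: the job done as asked, in the order asked, and still so for the second after the job is handed in, with the robot touching nothing.
It also fails if it takes over 54 s, if anything falls off the work surface, if the arm or the gripper's body presses on something with over 40 N, if the wrist force passes 120 N, or if a joint passes its speed limit or range.

## Working session

There is one attempt and no reset: what is moved stays moved. The work goes in short steps, Python scripts to look and compute and a shell command to move; the robot and the scene stay as the last step left them, time stands still between calls to the robot, and variables do not carry over. Pictures are saved under pics/ and viewed, at most 14 in all, crops included, and the job is handed in when it is done.

```bash
mkdir -p pics; ls
python3 - <<'E'
from rig import readout, vision
import cv2
s=readout.get_state();print(s)
for n in("scene","side"):
    cv2.imwrite(f"pics/{n}0.png",vision.get_image(n));print(n,vision.camera_params(n))
print(vision.camera_params("wrist"))
E
```

```text
pics
{'clock': 0.0, 'qpos': array([-1.38801711e+00,  2.76578807e-01,  1.50615954e+00, -1.42848808e-06,
        1.36070543e+00, -1.21027076e-01]), 'qd': array([ 0.00061209,  0.00123114,  0.00060419,  0.00034465, -0.00062818,
        0.0008514 ]), 'effort': array([ 4.65169542e-04, -4.16765249e+01, -2.45801729e+01,  7.33752336e-05,
        1.08628583e-02,  1.00577125e-06]), 'position': array([ 0.17189335, -0.54813361,  0.23043843]), 'ee_rot': array([-9.25098459e-04,  9.88484439e-01,  1.51319721e-01, -2.92712205e-05]), 'contact_force': array([0.67444904, 0.02344573, 0.64332391]), 'moment': array([-0.00399846, -0.00074929, -0.02026863]), 'gripper_force': 0.0, 'width': 0.08554444692077336}
scene {'intrinsics': array([[481.1027325 ,   0.        , 308.4484249 ],
       [  0.        , 481.1027325 , 196.71652217],
       [  0.        ,   0.        ,   1.        ]]), 'dist': array([-0.14044668,  0.        ,  0.        ,  0.        ,  0.        ]), 'rvec': array([ 1.0000636 ,  2.25445304, -1.18239329]), 'tvec': array([ 0.30164532, -0.21114209,  1.73595352])}
side {'intrinsics': array([[372.13043
[... 224 characters left out ...]
[ 0.32195263, -2.79267732,  1.19486437]), 'tvec': array([0.5857715 , 0.07713253, 1.11663565])}
{'intrinsics': array([[323.11404178,   0.        , 321.20084732],
       [  0.        , 323.11404178, 199.33613714],
       [  0.        ,   0.        ,   1.        ]]), 'dist': array([-0.01582835,  0.        ,  0.        ,  0.        ,  0.        ]), 'hand_eye': array([[-2.56747984e-04, -9.59508268e-01, -2.81680347e-01,
         7.27076704e-02],
       [ 9.99999872e-01, -3.69229644e-04,  3.46246893e-04,
         1.03286020e-03],
       [-4.36231491e-04, -2.81680222e-01,  9.59508240e-01,
        -1.42421082e-01],
       [ 0.00000000e+00,  0.00000000e+00,  0.00000000e+00,
         1.00000000e+00]])}
```

View pics/scene0.png

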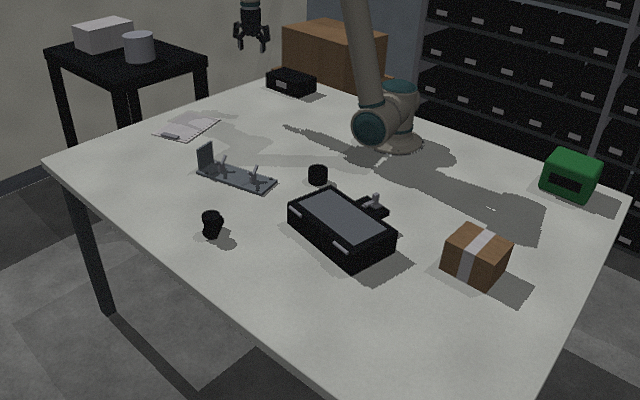

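View pics/side0.png

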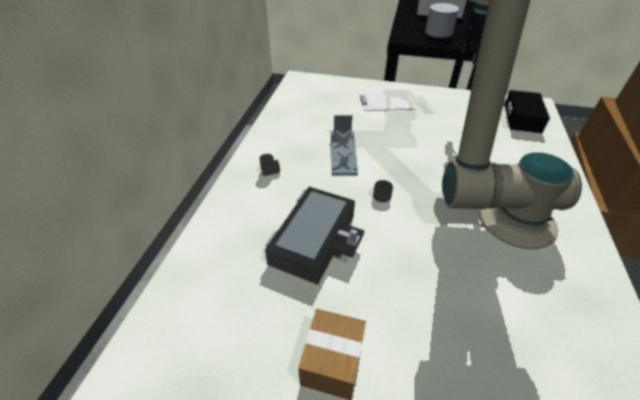

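Scene: case around (342,222) with its latch at (375,200), stand around (237,175) with its end plate at (205,155), elbow (212,224), coupling (318,175), carton (477,255). The case and stand both point roughly along world y. Side view: case (312,233), latch (350,236), stand (343,150).

```bash
cat > h.py <<'E'
import numpy as np, cv2
from rig import readout, vision
from scipy.spatial.transform import Rotation as R
def cam(n,s=None):
    p=vision.camera_params(n)
    if n=="wrist":
        T=np.eye(4); q=s["ee_rot"]; T[:3,:3]=R.from_quat([q[1],q[2],q[3],q[0]]).as_matrix(); T[:3,3]=s["position"]
        T=T@p["hand_eye"]; Rw,o=T[:3,:3],T[:3,3]
    else:
        M=cv2.Rodrigues(p["rvec"])[0]; Rw,o=M.T,-M.T@p["tvec"]
    return p,Rw,o
def ray(n,uv,s=None):
    p,Rw,o=cam(n,s)
    x=cv2.undistortPoints(np.array(uv,float).reshape(-1,1,2),p["intrinsics"],p["dist"]).reshape(-1,2)
    d=np.c_[x,np.ones(len(x))]@Rw.T
    return o,d
def plane(n,uv,z,s=None):
    o,d=ray(n,uv,s); return o+d*((z-o[2])/d[:,2])[:,None]
def proj(n,P,s=None):
    p,Rw,o=cam(n,s); r=cv2.Rodrigues(Rw.T)[0]
    return cv2.projectPoints(np.array(P,float).reshape(-1,1,3),r,-Rw.T@o,p["intrinsics"],p["dist"])[0].reshape(-1,2)
E
python3 - <<'E'
import cv2,numpy as np
from h import *
im=cv2.imread("pics/scene0.png")
a=cv2.resize(im[135:280,190:410],None,fx=3.6,fy=3.6,interpolation=cv2.INTER_CUBIC)
cv2.imwrite("pics/crop1.png",cv2.convertScaleAbs(a,alpha=1.5))
np.set_printoptions(precision=3,suppress=True)
print(plane("scene",[(212,236),(318,184),(477,275),(400,140)],0.0))
E
```

```text
[[ 0.801 -0.032  0.   ]
 [ 0.418  0.006  0.   ]
 [ 0.463  0.554  0.   ]
 [-0.012  0.029  0.   ]]
```

View pics/crop1.png

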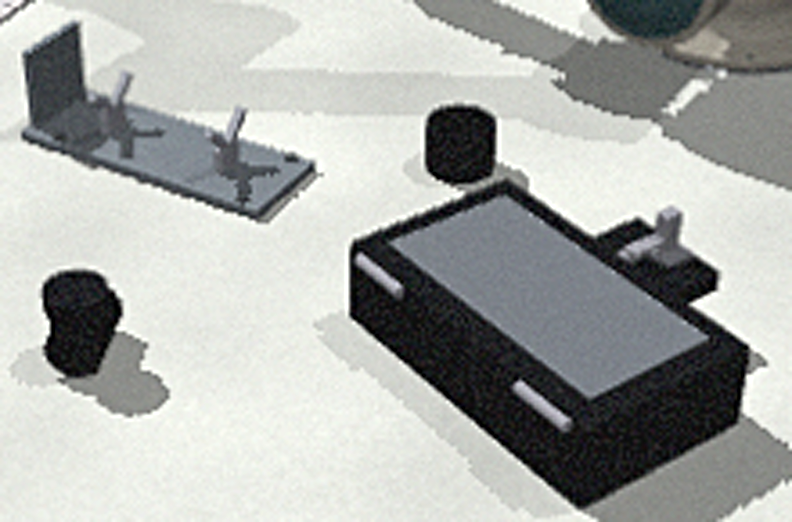

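The crop shows the cover corners at about (352,245), (507,182), (748,348), and the tab top at about (669,212). The stand base corners are at (22,133), (262,215), (316,165), and the end plate top runs from (24,50) to (80,22).

Run:
```python
from h import *
np.set_printoptions(precision=3,suppress=True)
f=lambda L:[(190+(u+.5)/3.6-.5,135+(v+.5)/3.6-.5) for u,v in L]
c=plane("scene",f([(352,245),(507,182),(748,348),(585,408)]),.067); print("cover",c)
g=plane("scene",f([(388,243),(503,195),(712,338),(592,400)]),.068); print("grey",g,g.mean(0))
d=g[3]-g[0]+g[2]-g[1]; print("yaw +y", np.degrees(np.arctan2(-d[0],d[1])))
t=plane("scene",f([(669,212)]),.094);print("tab",t)
b=plane("scene",f([(22,133),(262,218),(316,168)]),.008);print("base",b,(b[0]+b[2])/2)
d=b[1]-b[0];print(np.degrees(np.arctan2(-d[0],d[1])),np.linalg.norm(d),np.linalg.norm(b[2]-b[1]))
e=plane("scene",f([(24,50),(80,22)]),.085);print("end",e,e.mean(0))
s=readout.get_state();q=s["ee_rot"];print(R.from_quat([q[1],q[2],q[3],q[0]]).as_matrix())
```

```text
cover [[0.624 0.073 0.067]
 [0.48  0.101 0.067]
 [0.529 0.354 0.067]
 [0.655 0.31  0.067]]
grey [[0.605 0.091 0.068]
 [0.498 0.112 0.068]
 [0.537 0.33  0.068]
 [0.646 0.309 0.068]] [0.572 0.211 0.068]
yaw +y -10.506041337657475
tab [[0.463 0.239 0.094]]
base [[ 0.637 -0.313  0.008]
 [ 0.585 -0.065  0.008]
 [ 0.501 -0.086  0.008]] [ 0.569 -0.2    0.008]
11.751019163135961 0.25366649188699664 0.08668244620149819
end [[ 0.624 -0.314  0.085]
 [ 0.559 -0.319  0.085]] [ 0.591 -0.316  0.085]
[[ 0.954  0.299 -0.   ]
 [ 0.299 -0.954  0.002]
 [ 0.    -0.002 -1.   ]]
```

```bash
python3 -m handwheel '[[[48,-22,0],[0,0,0],1],[[48,-22,0],[0,0,0],1],[[48,-22,0],[0,0,0],1],[[48,-22,0],[0,0,0],1],[[48,-22,0],[0,0,0],1],[[48,-22,0],[0,0,0],1],[[48,-22,0],[0,0,0],1],[[48,-22,0],[0,0,0],1],[[48,-22,0],[0,0,0],1],[[48,-22,0],[0,0,0],1],[[0,0,0],[0,0,-1],1],[[0,0,0],[0,0,-1],1],[[0,0,0],[0,0,-1],1],[[0,0,0],[0,0,-1],1],[[0,0,0],[0,0,-1],1],[[0,0,0],[0,0,-1],1],[[0,0,0],[0,0,-1],1],[[0,0,0],[0,0,-1],1],[[0,0,0],[0,0,-1],1],[[0,0,0],[0,0,-1],1]]' 60
python3 - <<'E'
from h import *
import pickle
s=readout.get_state(); im=vision.get_image("wrist")
pickle.dump(s,open("s_w1.pkl","wb")); cv2.imwrite("pics/w1.png",im)
q=s["ee_rot"];print(s["clock"],s["position"],R.from_quat([q[1],q[2],q[3],q[0]]).as_matrix().round(3),s["qpos"].round(2))
E
```

```text
clock: 2.6
position: [0.5639, -0.195, 0.2307]
ee_rot: [-0.001, 0.779, 0.627, -0.0]
contact_force: [-0.0, -0.8, -0.1]
width: -0.0001
gripper_force: 0.0
2.6 [ 0.56389985 -0.19503726  0.23071747] [[ 0.215  0.977 -0.001]
 [ 0.977 -0.215  0.   ]
 [ 0.    -0.001 -1.   ]] [-0.45  0.31  1.46 -0.    1.38 -0.23]
```

View pics/w1.png

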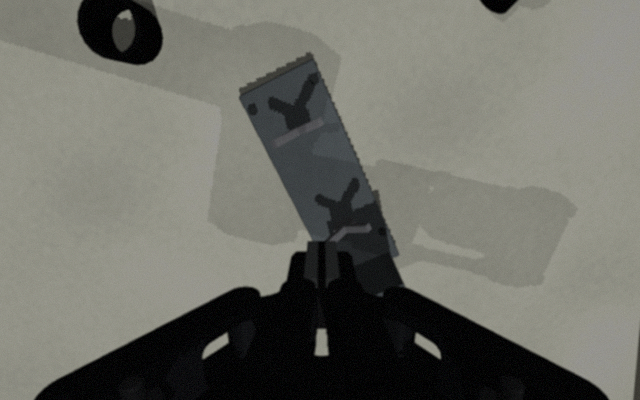

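The wrist view shows the stand. Its +y end corners are at about (241,98) and (313,61), its left edge runs to (318,238) and its right edge to (396,250). The V strips are centred at about (299,133) and (349,234).

Run:
```python
from h import *
import pickle
np.set_printoptions(precision=4,suppress=True)
s=pickle.load(open("s_w1.pkl","rb")); im=cv2.imread("pics/w1.png")
P=plane("wrist",[(241,98),(313,61),(318,238),(396,250)],.01,s);print(P)
for a,b in((0,2),(1,3)):
    d=P[a]-P[b];print("yaw",np.degrees(np.arctan2(-d[0],d[1])))
d=P[1]-P[0];print("end edge",np.degrees(np.arctan2(-d[1],-d[0])),np.linalg.norm(d))
d=np.array([P[0]-P[2],P[1]-P[3]]);d=(d/np.linalg.norm(d,axis=1)[:,None]).sum(0);y=d/np.linalg.norm(d)
print("y",y,"origin",(P[0]+P[1])/2-.12*y)
V=plane("wrist",[(275,143),(323,122),(330,238),(370,228),(299,133),(349,234)],.055,s);print(V)
```

```text
[[ 0.4978 -0.1006  0.01  ]
 [ 0.5816 -0.0813  0.01  ]
 [ 0.5433 -0.277   0.01  ]
 [ 0.6335 -0.3132  0.01  ]]
yaw 14.459100989261533
yaw 12.61340824495535
end edge -167.02025160456992 0.08597769507882123
y [-0.2341  0.9722 -0.    ] origin [ 0.5678 -0.2076  0.01  ]
[[ 0.5287 -0.1513  0.055 ]
 [ 0.5787 -0.1419  0.055 ]
 [ 0.5604 -0.261   0.055 ]
 [ 0.6039 -0.2589  0.055 ]
 [ 0.5538 -0.147   0.055 ]
 [ 0.581  -0.2608  0.055 ]]
```

```bash
python3 -m handwheel '[[[44,-25,5],[0,0,0],1],[[44,-25,5],[0,0,0],1],[[44,-25,5],[0,0,0],1],[[44,-25,5],[0,0,0],1],[[44,-25,5],[0,0,0],1],[[44,-25,5],[0,0,0],1],[[44,-25,5],[0,0,0],1],[[44,-25,5],[0,0,0],1],[[0,0,0],[0,0,-0.3],1]]'
python3 - <<'E'
from h import *
import pickle
s=readout.get_state(); im=vision.get_image("wrist")
pickle.dump(s,open("s_w2.pkl","wb")); cv2.imwrite("pics/w2.png",cv2.convertScaleAbs(im,alpha=1.6))
q=s["ee_rot"];print(s["clock"],s["position"],R.from_quat([q[1],q[2],q[3],q[0]]).as_matrix().round(3))
E
```

```text
clock: 3.78
position: [0.4439, 0.1945, 0.1907]
ee_rot: [-0.001, 0.769, 0.639, -0.001]
contact_force: [-0.1, -0.2, 0.7]
width: 0.0
gripper_force: 0.0
3.775 [0.44392624 0.19454668 0.19066336] [[ 0.182  0.983 -0.002]
 [ 0.983 -0.182  0.   ]
 [ 0.    -0.002 -1.   ]]
```

View pics/w2.png

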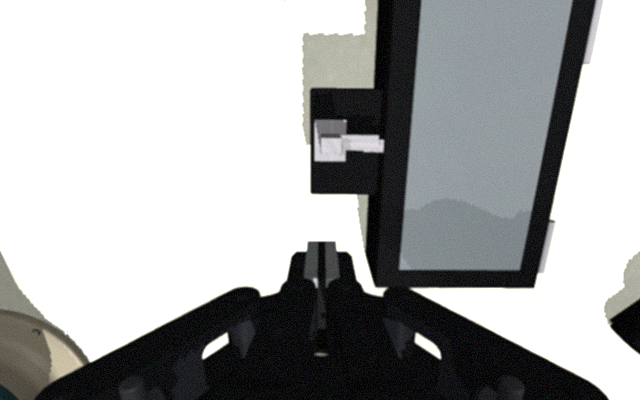

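The latch tab is at about (332,147), with its tongue reaching right to (384,146). The ledge spans (311–382, 88–193). The cover's grey panel has lower corners at (400,269) and (521,270), and its edges run to (415,0) and (577,0).

Run:
```python
from h import *
import pickle
np.set_printoptions(precision=4,suppress=True,linewidth=200)
s=pickle.load(open("s_w2.pkl","rb")); im=cv2.imread("pics/w2.png",0)
print(im[114:168:3,308:356:3])
G=plane("wrist",[(400,269),(521,270),(415,0),(577,0)],.068,s);print(G)
for a,b in((0,2),(1,3)):
    d=G[b]-G[a];print("yaw",np.degrees(np.arctan2(-d[0],d[1])))
d=G[1]-G[0];print(np.degrees(np.arctan2(d[1],d[0])))
L=plane("wrist",[(311,193),(311,88)],.058,s);print(L,np.linalg.norm(L[0]-L[1]),L.mean(0))
print(plane("wrist",[(320,150),(345,150),(333,143),(333,160),(333,152)],.094,s))
```

```text
[[171  27   9  11   9  28  19  15  16  18  29  12  24  28  19  17]
 [176  25  13   9  16   6   4  13  10  16  10  11  13  19  11  19]
 [178  32  63  97 102 105 107 100 105  96 102  96 159  41  14   4]
 [173  38 116 122 120 117 121 112 119 112 110 106 119  35  16   1]
 [178  38 125 117 117 115 118 117 118 114 115 114 115  36   0   4]
 [176  38 135 135 123 118 117 107 112 110 116 117 111  29   7  12]
 [178  28 139 154 120 103 106 115 119 114 114 112 110  16   8  14]
 [177  35 138 184  96  65  70  69  70  65  73 150 178 168 172 167]
 [175  38 136 194 118 178 172 168 174 171 164 179 203 195 208 214]
 [174  41 133 211 135 219 218 203 210 221 214 191 182 189 195 205]
 [220  51 137 215 157 219 215 211 212 211 215 188 187 195 212 212]
 [255  68 133 210 177 220 209 207 204 211 220 180 185 190 194 210]
 [255  67 132 214 181 222 218 215 213 203 215 188 181 109 106 122]
 [255  60 135 207 197 212 204 213 211 198 205 186 176  25  20  10]
 [255  65 138 214 208 211 209 209 215 205 208 207 184  20   9  18]
 [255  63 126 209 209 212 203 211 212 211 197 204 190  35  20  14]
 [255  68  28  26  51  48  50  57  55  55  55  47  54  24  21  12]
 [255  65  21  26  21  18  22  12  18  26  29  16  21  27  13   9]]
[[0.5027 0.1093 0.068 ]
 [0.6123 0.0875 0.068 ]
 [0.5387 0.324  0.068 ]
 [0.6563 0.3033 0.068 ]]
yaw -9.535830768033687
yaw -11.508425992781646
-11.209390471603703
[[0.4356 0.1922 0.058 ]
 [0.4524 0.2784 0.058 ]] 0.08785517065895701 [0.444  0.2353 0.058 ]
[[0.4514 0.2327 0.094 ]
 [0.4696 0.2294 0.094 ]
 [0.4618 0.236  0.094 ]
 [0.4596 0.2237 0.094 ]
 [0.4606 0.2295 0.094 ]]
```

```bash
python3 -m handwheel '[[[0,5,40],[0,0,0],1],[[0,0,40],[0,0,0],1],[[0,0,33],[0,0,0],1],[[9,0,0],[0,0,0],1],[[7,0,0],[0,0,0],1],[[4,0,0],[0,0,0],1],[[4,0,0],[0,0,0],1],[[4,0,0],[0,0,0],1],[[4,0,0],[0,0,0],1],[[4,0,0],[0,0,0],1]]'
python3 - <<'E'
from h import *
s=readout.get_state(); im=vision.get_image("wrist"); print(s["contact_force"])
a=cv2.resize(im,(480,300)); b=cv2.resize(vision.get_image("scene")[130:280,260:420],(320,300))
cv2.imwrite("pics/w3.png",cv2.convertScaleAbs(np.hstack([a,b]),alpha=1.6))
E
```

```text
clock: 5.08
position: [0.4575, 0.2262, 0.0784]
ee_rot: [0.0, 0.77, 0.638, -0.0]
contact_force: [-0.3, -2.3, 2.0]
width: 0.0004
gripper_force: 1.1
[-0.34066427 -2.34597695  2.01582843]
```

View pics/w3.png

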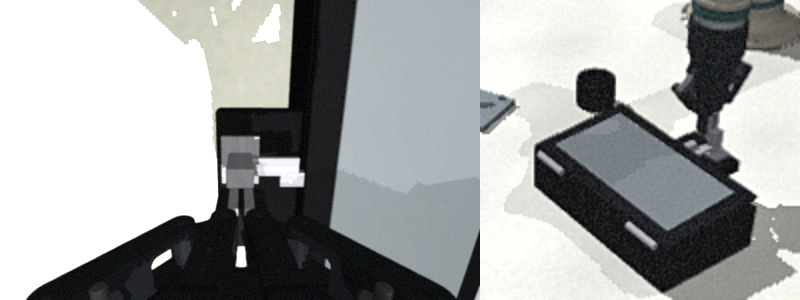

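The fingers are on the tab, the tongue is partly off the keeper (292,178), and the cover is still shut. I'll push a little further.

```bash
python3 -m handwheel '[[[2,0,0],[0,0,0],1],[[2,0,0],[0,0,0],1],[[1,0,0],[0,0,0],1],[[0,0,0],[0,0,0],1],[[0,0,0],[0,0,0],1],[[0,0,0],[0,0,0],1],[[0,0,0],[0,0,0],1]]'
python3 - <<'E'
from h import *
b=cv2.resize(vision.get_image("scene")[100:280,240:460],None,fx=2,fy=2)
cv2.imwrite("pics/w4.png",cv2.convertScaleAbs(b,alpha=1.6))
E
```

```text
clock: 6.05
position: [0.4581, 0.2313, 0.0782]
ee_rot: [-0.0, 0.771, 0.637, -0.0]
contact_force: [-2.4, -1.2, 2.3]
width: -0.0
gripper_force: 0.7
```

View pics/w4.png

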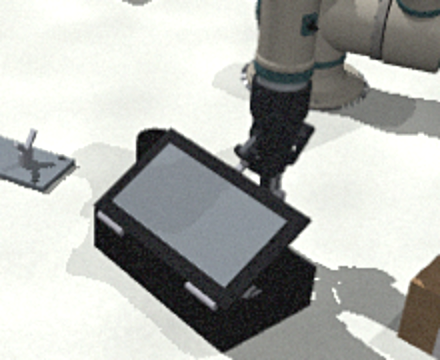

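The cover is swinging open. I'll wait, back off, rise, and go over the gauge.

```bash
python3 -m handwheel '[[[0,0,0],[0,0,0],1],[[0,0,0],[0,0,0],1],[[0,0,0],[0,0,0],1],[[0,0,0],[0,0,0],1],[[-6,0,0],[0,0,0],1],[[-4,0,-10],[0,0,0],1],[[0,0,-40],[0,0,0],1],[[0,0,-40],[0,0,0],1],[[0,0,-30],[0,0,0],0.2],[[0,0,0],[0,0,0],0.2],[[0,0,0],[0,0,0],0.2],[[-7,30,0],[0,0,0],0.2],[[-6,30,0],[0,0,0],0.2],[[-6,30,0],[0,0,0],0.2],[[0,28,0],[0,0,0],0.2],[[0,0,0],[0,0,0],0.2]]'
python3 - <<'E'
from h import *
import pickle
s=readout.get_state(); im=vision.get_image("wrist");sc=vision.get_image("scene")
pickle.dump(s,open("s_w5.pkl","wb")); cv2.imwrite("pics/w5raw.png",im)
b=cv2.resize(sc[100:280,260:420],(320,360))
v=np.zeros((400,800,3),np.uint8); v[:,:500]=im[:,100:600]; v[:360,500:]=b[:,10:310]
cv2.imwrite("pics/w5.png",cv2.convertScaleAbs(v,alpha=1.8)); print(s["position"],s["clock"])
E
```

```text
clock: 8.1
position: [0.5699, 0.1798, 0.1962]
ee_rot: [-0.0, 0.771, 0.637, -0.001]
contact_force: [-0.0, -0.2, 0.2]
width: 0.0344
gripper_force: 0.0
[0.56990675 0.17981204 0.19615339] 8.1
```

View pics/w5.png

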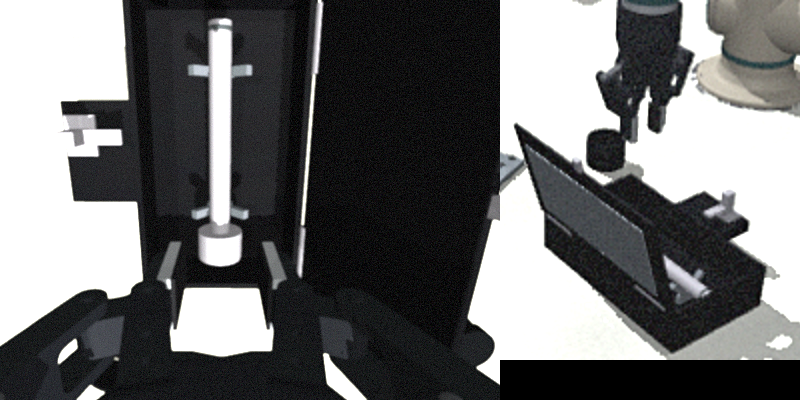

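The cover stands open. In the raw frame the gauge's free end is at about (319,20) and its head at about (320,245). Now the axis fit from a mask.

Run:
```python
from h import *
import pickle
np.set_printoptions(precision=4,suppress=True,linewidth=180)
s=pickle.load(open("s_w5.pkl","rb")); im=cv2.imread("pics/w5raw.png",0)
c=[]
for r in list(range(35,60,3))+list(range(85,195,5)):
    k=np.where(im[r,290:350]>70)[0]; c.append((290+(k[0]+k[-1])/2,r))
P=plane("wrist",c,.034,s); 
y=(P[0]-P[-1]);y/=np.linalg.norm(y); m=np.polyfit(P[:,1],P[:,0],1); print("axis dir",y,"fit dx/dy",m,"yaw",np.degrees(np.arctan(-m[0])))
print(im[10:40,318:322].mean(1).astype(int)); print(im[220:270,318:322].mean(1).astype(int))
print("end",plane("wrist",[(319,18),(319,20),(319,22)],.044,s))
print("headrim",plane("wrist",[(320,r) for r in(228,232,236,240)],.056,s))
q=s["ee_rot"];print(R.from_quat([q[1],q[2],q[3],q[0]]).as_matrix().round(3))
```

```text
axis dir [0.1936 0.9811 0.    ] fit dx/dy [0.1941 0.535 ] yaw -10.982937490376226
[ 11  13  13  13  12  12  12  25  62 102 131 149 155 134  98  76  76  81 103 138 168 176 180 184 184 184 183 184 186 183]
[180 180 179 176 154 119  98  96  97  97  98  98  98  92  79  67  64  71 108 157 180 186 184 185 185 185 185 185 184 185 185 186 186 185 184 185 185 186 186 186 185 185 188 187
 181 146  77  16   3   4]
end [[0.5957 0.3166 0.044 ]
 [0.5954 0.3152 0.044 ]
 [0.5951 0.3137 0.044 ]]
headrim [[0.5624 0.1405 0.056 ]
 [0.5617 0.1365 0.056 ]
 [0.5609 0.1325 0.056 ]
 [0.5601 0.1285 0.056 ]]
[[ 0.189  0.982 -0.002]
 [ 0.982 -0.189 -0.001]
 [-0.001 -0.002 -1.   ]]
```

```bash
python3 -m handwheel '[[[-0.7,0,40],[0,0,0],0.2],[[0,0,40],[0,0,0],0.2],[[0,0,40],[0,0,0],0.2],[[0,0,30],[0,0,0],0.2],[[0,0,20],[0,0,0],0.2],[[0,0,10],[0,0,0],0.2],[[0,0,0],[0,0,0],0.2],[[0,0,0],[0,0,0],1],[[0,0,0],[0,0,0],1],[[0,0,0],[0,0,0],1],[[0,0,0],[0,0,0],1]]' 80
```

```text
clock: 9.57
position: [0.5681, 0.1804, 0.0193]
ee_rot: [-0.0, 0.771, 0.637, 0.0]
contact_force: [-3.0, 0.7, 6.8]
width: 0.0176
gripper_force: 78.2
```

```bash
python3 -m handwheel '[[[0,0,-3],[0,0,0],1],[[0,0,-4],[0,0,0],1],[[0,0,-8],[0,0,0],1],[[0,0,-15],[0,0,0],1],[[0,0,-20],[0,0,0],1],[[0,0,-20],[0,0,0],1],[[0,0,0],[0,0,0],1]]' 100
python3 - <<'E'
from h import *
import pickle
s=readout.get_state(); im=vision.get_image("wrist");sc=vision.get_image("scene")
print(s["moment"],s["contact_force"],s["position"])
b=cv2.resize(sc[100:280,260:420],(320,360))
v=np.zeros((400,800,3),np.uint8); v[:,:500]=im[:,100:600]; v[:360,500:]=b[:,10:310]
cv2.imwrite("pics/w6.png",cv2.convertScaleAbs(v,alpha=1.8))
E
```

```text
clock: 10.45
position: [0.5706, 0.1803, 0.0908]
ee_rot: [0.001, 0.77, 0.637, 0.002]
contact_force: [-0.0, 0.8, -8.5]
width: 0.017
gripper_force: 98.0
[ 0.09639167 -0.02029472 -0.01236132] [-0.04740724  0.75649276 -8.51680776] [0.57062751 0.18032528 0.09082281]
```

View pics/w6.png

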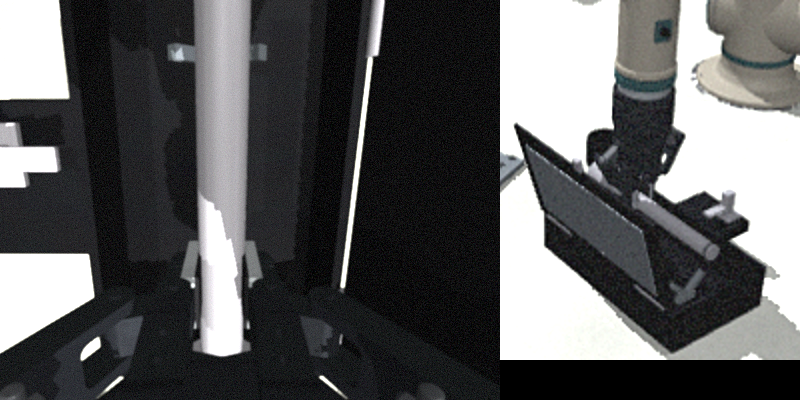

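The gauge is lifted, with the handle along cols 193–249 of the crop, and the cover is still open. Now checking that it is level from the handle's apparent width.

Run:
```python
from h import *
import pickle
np.set_printoptions(precision=4,suppress=True,linewidth=180)
s=readout.get_state(); im=vision.get_image("wrist"); cv2.imwrite("pics/w7raw.png",im); g=cv2.GaussianBlur(im,(1,5),0)[:,:,1].astype(float)
p=vision.camera_params("wrist"); E=p["hand_eye"]; o=E[:3,3]
out=[]
for r in range(5,190,15):
    if 25<r<75: continue
    k=np.where(g[r,270:370]>50)[0]; l,rr=270+k[0]-.5,270+k[-1]+.5
    x=cv2.undistortPoints(np.array([[[l,r]],[[rr,r]]],float),p["intrinsics"],p["dist"]).reshape(-1,2)
    d=np.c_[x,[1,1]]@E[:3,:3].T
    # in tool x=const section: sideways slopes per unit z -> tangent to a circle of radius 10: half angle
    a=np.arctan2(d[:,1],np.hypot(d[:,0],d[:,2])); D=.010/np.sin(abs(a[1]-a[0])/2)
    u=d.mean(0); u/=np.linalg.norm(u); P=o+u*D; out.append(P); print(r,l,rr,P)
out=np.array(out); m=np.polyfit(out[:,0],out[:,2],1); print("slope dz/dx",m,"deg",np.degrees(np.arctan(m[0])), "lateral",np.polyfit(out[:,0],out[:,1],1))
q=s["ee_rot"];print(s["position"],R.from_quat([q[1],q[2],q[3],q[0]]).as_matrix().round(4))
```

```text
5 294.5 350.5 [ 0.1056  0.0019 -0.0124]
20 294.5 349.5 [ 0.1009  0.0017 -0.0115]
80 295.5 348.5 [ 0.0802  0.0017 -0.0126]
95 295.5 348.5 [ 0.0747  0.0017 -0.0142]
110 296.5 347.5 [ 0.0692  0.0017 -0.0108]
125 296.5 347.5 [ 0.0635  0.0017 -0.0124]
140 296.5 346.5 [ 0.0576  0.0015 -0.0114]
155 296.5 346.5 [ 0.0518  0.0015 -0.0131]
170 297.5 346.5 [ 0.0455  0.0017 -0.0122]
185 297.5 346.5 [ 0.0396  0.0017 -0.0139]
slope dz/dx [ 0.0128 -0.0133] deg 0.7328841866861978 lateral [0.0024 0.0015]
[0.5685 0.1799 0.0884] [[ 0.1873  0.9823  0.0002]
 [ 0.9823 -0.1873 -0.0001]
 [-0.      0.0002 -1.    ]]
```

```bash
python3 -m handwheel '[[[0,0,-20],[0,0,0],1],[[0,0,-30],[0,0,0],1],[[0,0,-22],[0,0,0],1],[[-20,4,0],[0,0,0],1],[[-35,7,0],[0,0,0],1],[[-35,7,0],[0,0,0],1],[[-35,7,0],[0,0,0],1],[[-35,7,0],[0,0,0],1],[[-35,7,0],[0,0,0],1],[[-35,7,0],[0,0,0],1],[[-35,7,0],[0,0,0],1],[[-35,7,0],[0,0,0],1],[[-35,7,0],[0,0,0],1],[[-35,7,0],[0,0,0],1],[[-33,8,0],[0,0,0],1],[[0,0,0],[0,0,-1],1],[[0,0,0],[0,0,-1],1],[[0,0,0],[0,0,-1],1],[[0,0,0],[0,0,-1],1],[[0,0,0],[0,0,0],1]]'
python3 - <<'E'
from h import *
import pickle
s=readout.get_state(); im=vision.get_image("wrist");pickle.dump(s,open("s_w8.pkl","wb"));cv2.imwrite("pics/w8raw.png",im)
q=s["ee_rot"];print(s["position"],R.from_quat([q[1],q[2],q[3],q[0]]).as_matrix().round(4))
cv2.imwrite("pics/w8.png",cv2.convertScaleAbs(cv2.resize(im,(800,500),interpolation=cv2.INTER_CUBIC),alpha=2.2))
E
```

```text
clock: 13.1
position: [0.5721, -0.2315, 0.1583]
ee_rot: [-0.002, 0.622, 0.783, -0.001]
contact_force: [-0.0, -1.3, -8.0]
width: 0.0168
gripper_force: 98.4
[ 0.57211676 -0.23147426  0.15826589] [[-0.2267  0.974  -0.0039]
 [ 0.974   0.2267  0.0013]
 [ 0.0021 -0.0035 -1.    ]]
```

View pics/w8.png

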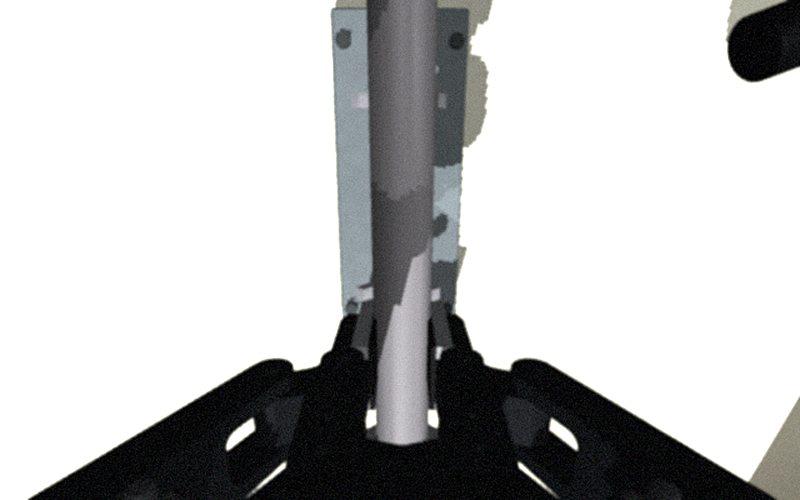

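Stand under the gauge, in the 1.25x picture: end corners (332,8) and (469,10), side edges at row 300 at 344 and 457, V tips (357,100)/(446,100) and (357,294)/(440,294).

Run:
```python
from h import *
import pickle
np.set_printoptions(precision=4,suppress=True)
s=pickle.load(open("s_w8.pkl","rb"))
f=lambda L:[((u+.5)/1.25-.5,(v+.5)/1.25-.5) for u,v in L]
P=plane("wrist",f([(332,8),(469,10),(344,300),(457,300)]),.01,s);print(P)
m1=(P[0]+P[1])/2; m2=(P[2]+P[3])/2; d=m1-m2; y=d/np.linalg.norm(d); x=np.array([y[1],-y[0],0])
print("base yaw",np.degrees(np.arctan2(-d[0],d[1])),"origin",m1-.12*y,"widths",np.linalg.norm(P[0]-P[1]),np.linalg.norm(P[2]-P[3]))
V=plane("wrist",f([(357,100),(446,100),(357,294),(440,294)]),.056,s);print(V)
a=(V[0]+V[1])/2;b=(V[2]+V[3])/2;d=a-b;print("V yaw",np.degrees(np.arctan2(-d[0],d[1])),np.linalg.norm(d),"origin",(a+b)/2)
# handle lateral line -> world at x=0.04 and .10 tool
q=s["ee_rot"];M=R.from_quat([q[1],q[2],q[3],q[0]]).as_matrix()
for t in(0,.05,.1):
    h=s["position"]+M@np.array([t,.0015+.0024*t,-.0145]); r=h-(a+b)/2; yy=d/np.linalg.norm(d); print("handle",h,"in V frame: x",r@np.array([yy[1],-yy[0],0]),"y",r@yy)
```

```text
[[ 0.496  -0.0983  0.01  ]
 [ 0.582  -0.0796  0.01  ]
 [ 0.5416 -0.2958  0.01  ]
 [ 0.6274 -0.2758  0.01  ]]
base yaw 13.037220491188235 origin [ 0.566  -0.2059  0.01  ] widths 0.08801848782840767 0.08806469310936338
[[ 0.5282 -0.1516  0.056 ]
 [ 0.5777 -0.1401  0.056 ]
 [ 0.5516 -0.2686  0.056 ]
 [ 0.6044 -0.2563  0.056 ]]
V yaw 12.141431498885233 0.11928226096527197 origin [ 0.5655 -0.2041  0.056 ]
handle [ 0.5736 -0.2312  0.1728] in V frame: x 0.002277544391715523 y -0.028140048686537
handle [ 0.5624 -0.1824  0.1729] in V frame: x 0.0015587843203673636 y 0.02185481487816098
handle [ 0.5512 -0.1337  0.173 ] in V frame: x 0.0008400242490192101 y 0.07184967844285899
```

```bash
python3 -m handwheel '[[[1,-1.5,20],[0,0,0],1],[[0,0,30],[0,0,0],1],[[0,0,30],[0,0,0],1],[[0,0,20],[0,0,0],1],[[0,0,10],[0,0,0],1],[[0,0,5],[0,0,0],1],[[0,0,2],[0,0,0],1],[[0,0,0],[0,0,0],1],[[0,0,0],[0,0,0],1]]'
```

```text
clock: 14.28
position: [0.5725, -0.2308, 0.0441]
ee_rot: [0.001, 0.621, 0.784, 0.0]
contact_force: [-0.2, 0.8, -7.3]
width: 0.0169
gripper_force: 98.5
```

```bash
python3 -m handwheel '[[[0,0,3],[0,0,0],1],[[0,0,2],[0,0,0],1],[[0,0,1],[0,0,0],1],[[0,0,1],[0,0,0],1],[[0,0,0],[0,0,0],1]]'
python3 - <<'E'
from rig import readout
s=readout.get_state();print(s["position"],s["contact_force"],s["moment"])
E
```

```text
clock: 14.9
position: [0.572, -0.2306, 0.0365]
ee_rot: [-0.0, 0.621, 0.784, -0.0]
contact_force: [-1.7, 1.3, -6.3]
width: 0.017
gripper_force: 98.7
[ 0.57198577 -0.23058223  0.03654792] [-1.73197791  1.28720221 -6.33390509] [ 0.00687069  0.11208214 -0.026641  ]
```

```bash
python3 -m handwheel '[[[0,0,1],[0,0,0],1],[[0,0,1],[0,0,0],1],[[0,0,0],[0,0,0],1]]'
python3 - <<'E'
from h import *
s=readout.get_state();print(s["position"],s["contact_force"],s["moment"])
im=vision.get_image("side");sc=vision.get_image("scene")
a=cv2.resize(im[90:190,290:390],(400,400),interpolation=cv2.INTER_CUBIC);b=cv2.resize(sc[120:220,180:280],(400,400),interpolation=cv2.INTER_CUBIC)
cv2.imwrite("pics/w9.png",cv2.convertScaleAbs(np.hstack([a,b]),alpha=1.5))
E
```

```text
clock: 15.28
position: [0.572, -0.2306, 0.0362]
ee_rot: [0.0, 0.621, 0.784, -0.0]
contact_force: [-5.2, 2.3, 5.9]
width: 0.0168
gripper_force: 100.3
[ 0.57202784 -0.2306029   0.03620549] [-5.20259086  2.32430327  5.93783439] [0.26960769 0.634752   0.03007964]
```

View pics/w9.png

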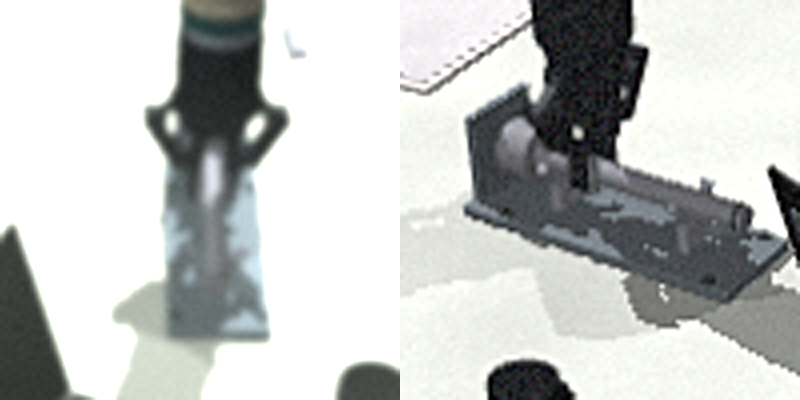

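The head sits between the end plate and the V rest, and the stand is carrying the weight. I'll ease off the side load before letting go.

```bash
python3 -m handwheel '[[[0,-0.6,0],[0,0,0],1],[[0,-0.6,0.5],[0,0,0],1],[[0,0,0],[0,0,0],1],[[0,0,0],[0,0,0],1]]' 40
python3 - <<'E'
from rig import readout
s=readout.get_state();print(s["position"],s["contact_force"],s["moment"])
E
```

```text
clock: 15.88
position: [0.5712, -0.2312, 0.0353]
ee_rot: [0.001, 0.621, 0.784, -0.0]
contact_force: [-3.8, 0.9, 6.1]
width: 0.0167
gripper_force: 100.1
[ 0.57120289 -0.23122052  0.03525172] [-3.77051969  0.86851857  6.11939295] [ 0.16542185  0.49208351 -0.00148221]
```

```bash
python3 -m handwheel '[[[0,-0.6,0],[0,0,0],1],[[0,-0.5,0.5],[0,0,0],1],[[0,0,0],[0,0,0],1],[[0,0,0],[0,0,0],1]]' 40
python3 - <<'E'
from rig import readout
s=readout.get_state();print(s["position"],s["contact_force"],s["moment"])
E
```

```text
clock: 16.38
position: [0.5703, -0.2317, 0.0343]
ee_rot: [0.001, 0.621, 0.784, -0.0]
contact_force: [-3.4, 0.4, 5.7]
width: 0.0168
gripper_force: 100.1
[ 0.57026747 -0.23173313  0.03426606] [-3.40953268  0.41423593  5.74894447] [-0.0069947   0.50384944 -0.04278361]
```

```bash
python3 -m handwheel '[[[0,-0.6,0],[0,0,0],1],[[0,-0.5,0.5],[0,0,0],1],[[0,0,0],[0,0,0],1],[[0,0,0],[0,0,0],1]]' 40
python3 - <<'E'
from rig import readout
s=readout.get_state();print(s["position"],s["contact_force"],s["moment"])
E
```

```text
clock: 16.88
position: [0.5698, -0.2319, 0.0337]
ee_rot: [0.001, 0.621, 0.784, 0.0]
contact_force: [-1.0, 1.1, 5.6]
width: 0.0169
gripper_force: 100.1
[ 0.56982679 -0.23194215  0.03373416] [-0.96959457  1.05285476  5.60038076] [ 0.12569547  0.29021597 -0.11671693]
```

```bash
python3 -m handwheel '[[[0,0,0],[0,0,0],0.55],[[0,0,0],[0,0,0],0.5],[[0,0,0],[0,0,0],0.4],[[0,0,0],[0,0,0],0.2],[[0,0,0],[0,0,0],0.1],[[0,0,0],[0,0,0],0.1]]'
python3 - <<'E'
from rig import readout
s=readout.get_state();print(s["position"],s["contact_force"],s["moment"])
E
```

```text
clock: 17.62
position: [0.5688, -0.2314, 0.0328]
ee_rot: [0.0, 0.621, 0.784, -0.0]
contact_force: [0.7, -0.3, -0.2]
width: 0.0385
gripper_force: 0.0
[ 0.5688479  -0.23139024  0.0327532 ] [ 0.71699346 -0.32611474 -0.20066408] [ 0.05117617 -0.02625056  0.05134357]
```

Released and free of contact. Raise it, then look from higher up.

```bash
python3 -m handwheel '[[[0,0,-10],[0,0,0],0.1],[[0,0,-20],[0,0,0],0.1],[[0,0,-40],[0,0,0],0.1],[[0,0,-40],[0,0,0],0.1],[[-50,0,-30],[0,0,0],0.1],[[-50,0,-20],[0,0,0],0.1],[[-50,0,0],[0,0,0],0.1],[[-10,0,0],[0,0,0],0.1],[[0,0,0],[0,0,0],0.1]]'
python3 - <<'E'
from h import *
im=vision.get_image("wrist");sc=vision.get_image("scene")
s=readout.get_state();print(s["position"],s["contact_force"])
a=cv2.resize(im[0:300,160:460],(400,400),interpolation=cv2.INTER_CUBIC);b=cv2.resize(sc[110:290,180:430],(400,288),interpolation=cv2.INTER_CUBIC)
v=np.zeros((400,800,3),np.uint8);v[:,:400]=a;v[:288,400:]=b
cv2.imwrite("pics/w10.png",cv2.convertScaleAbs(v,alpha=1.6))
E
```

```text
clock: 18.75
position: [0.605, -0.3872, 0.1925]
ee_rot: [-0.001, 0.621, 0.783, 0.0]
contact_force: [0.3, 0.1, 0.4]
width: 0.0381
gripper_force: 0.0
[ 0.6050012  -0.38557207  0.19273717] [ 0.42110922 -0.30942602  0.31575342]
```

View pics/w10.png

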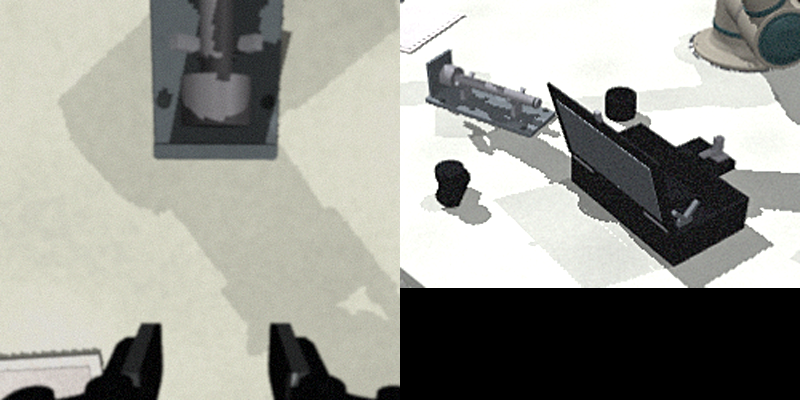

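The gauge lies in both V rests. The head (rows 73–122) is clear of the V rest (row 45) and of the end plate (row 145). The cover is open and the loose items have not moved.

```bash
python3 -c "
from rig import manip
print(manip.sign_off())"
```

```text
the job is handed in; nothing more can be done
None
```

The job is handed in at about 19 s of the 54 s: the gauge rests in both V rests with its head clear of the end plate and the V rest, the cover stands open, and the loose fittings and carton were never touched.

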